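# Push the pipe offcut up the gutter into its pocket

### The arm

A 6-joint arm with a two-finger parallel gripper is mounted at the origin on a cart in front of the work surface, level with it; the furniture and walls round the work are solid. World frame = base frame: x ahead of the robot, y to its left, z up, the work surface at z = 0. Lengths are in mm, angles in rad, forces in N, time in s.
With the tool pointing down it reaches from about 325 to 900 mm from the base axis. Payload 6.1 kg.
Tool frame: the origin (TCP) lies at the very end of the fingers, on their centre line; the grasp point (between the pads) lies env.hold_point_z behind it (env.hold_point_z is the distance from the TCP to the grasp point, in mm); z points along the fingers, y is the direction in which the jaws open and shut (so a half turn about z gives the same grasp; the last joint's range is limited). The gripper opens to 87 mm and grips with 3 to 60 N. Pads are 19 mm wide; open, the fingers measure 117 mm over their backs; the gripper's body (75 mm by 190 mm) begins 51 mm behind the grasp point.
Start: joints at [1.147, 0.22, 1.526, -0, 1.395, -0.126], TCP at [183.384, 597.483, 222.538] pointing down, gripper open.
Joint ranges: [-2.98, 2.98], [-0.91, 2.08], [0.09, 2.57], [-1.24, 4.39], [0.2, 2.65], [-2.68, 2.68]. Speed limits (rad/s): [2.57, 2.57, 3.01, 3.14, 3.14, 3.14].

### API

Orientations are given as a unit quaternion [w, x, y, z].
In Python, from bench import env, vision gives the robot as it stands.
- The arm moves only by the tool drive_tool, never from a script. Its argument "deltas" is a list of rows, each a list of 7 numbers: the turn, a rotation vector about the tool's x, y, z in degrees, then the shift along the tool's x, y, z in mm, then the finger opening in mm, from 0 to 87. A call has exactly 10 rows; each row is the pose to reach, as a shift and turn from the pose measured when the call began, along the tool's axes at that moment; what a row does not reach only later rows make up. A row lasts 1/10 s, in which the tool goes at most 50 mm and 8.59 degrees, less where a joint would pass 70% of its speed; a pose out of reach is approached as far as the arm can. A call with a gripper value outside its range is refused whole. The fingers move at their own pace and stop on an object; "squeeze" is the grip in N (left out, the last holds). Time passes only in rows, so rows that repeat a pose let the fingers close, or fill a call up. It gives the time, the measured TCP pose, the force and the opening at its end, in the units of the state.
- env.get_state(): the state, without advancing time (a new reading comes with each control period).
- vision.camera(name): name is "scene" or "top" or "wrist"; returns a dict with "frame" (400x640x3 uint8, red, green, blue), "depth" (400x640 float32, mm along the optical axis (not along the pixel's ray), 0 where there is no reading), "camera_matrix" (3x3 intrinsics, pixels), "T" (4x4, takes a point from camera to world coordinates); the wrist camera has in their place "T_tool_cam" (4x4, takes a point from camera to tool coordinates, whose origin is the TCP and whose axes are the flange's). Camera axes: x right, y down, z forward; pixel columns grow to the right and rows downward; lengths in mm; the calibration is good to about 2 mm. A picture is of the moment at which its call begins: read the wrist's pose just before it.
- env.job_done(): hands the job in, once; it reports no verdict.
The state is a dict: "time_s": time; "joint_pos": joint angles; "qvel": joint speeds; "tau": joint torques, N m; "ee_pos": TCP position; "ee_rot": TCP orientation; "wrist_force": force on the tool from outside, world axes, zero at the start; "torque": the same for the moment, N m; "opening": finger opening in mm.
Only numpy, scipy, OpenCV 4.12 (cv2) and the standard library are available. Lean on these libraries where they do the work, as an engineer would, in place of code of your own. Each camera call takes 0.05 s, during which the arm holds its last target. There are 200 camera calls.

### The job

Two copper pipe offcuts lie side by side at the low end of a sloping two-lane gutter. With the fingertips, push the longer one up its lane to the stop at the high end, so that it drops into the pocket there and does not roll back when you let go. Do not pick it up, and leave the shorter offcut and everything else where they are.

Things in the scene. Friction and masses are not known exactly. Their poses are not given: they have to be found in the camera images.
- trough: Fixed sloping aluminium gutter with two parallel lanes on a low grey stand (300x150 mm). Origin: on the floor surface midway along, on the middle wall, 45 mm above the table. +x uphill along the lanes (slope 0.14 rad), +y across, +z square to the floor. Lane centres y = +-35.5 mm; lanes 68 mm wide; walls 3 mm thick, 10 mm above the floor. A pipe let go short of the pocket rolls back.
- pocket_edge (a point): Middle of the edge where the lane floor ends, at x = +85 mm, z = 0 of the gutter frame (axes as the gutter's). There the floor steps down 4 mm into the pocket, whose floor runs from here to the stop. A pipe pushed over this edge drops in by itself.
- stop (a point): Middle of the foot of the stop across the high end, at x = +120.5 mm, z = 0 of the gutter frame. The stop's face is square to the lanes and 32 mm high above the lane floor's plane, with a rubber pad in each lane.
- low_lip (a point): Middle of the foot of the low lip across both lanes, inner face at x = -132 mm, z = 0 of the gutter frame. The lip is 8 mm high and 5 mm thick; the floor ends at x = -140 mm. Farther back is only the stand's base plate, 6 mm thick, reaching to x = -150 mm, so fingers have room behind the pipes above the lip.
- pipe_long: The longer copper pipe offcut, loose: 42 mm across, 62 mm long, about 0.11 kg, lying across its lane (either lane) at the low end against the low lip. Origin: its centre, y along its length (x and z turn as it rolls). At rest at the low end its centre is at about x = -115, z = 21 mm of the gutter frame; seated in the pocket at about x = +98, z = 17 mm.
- pipe_short: The shorter copper pipe offcut, loose: 42 mm across, 38 mm long, at the low end of the other lane. Origin: its centre, y along its length. To be left alone.
- wick_reel: flat round reel of desoldering braid, 48x64 mm, 11 mm high, lying on the table beside the rack. Loose bystander. Origin: centre of its underside.
- small_driver: small screwdriver, 95 mm long, 12 mm thick, lying on the table beside the rack. Loose bystander. Origin: centre of its underside.
- flux_pot: shallow round tin, 46 mm across, 16 mm high, on the table past the rack's low end. Loose bystander. Origin: centre of its underside.
- cutters: side cutters, 36x128x12 mm, lying on the table. Loose bystander. Origin: centre of its underside.
- tape: roll of tape lying flat, 58 mm across, 19 mm high, behind the rack. Loose bystander. Origin: centre of its underside.
- wool_pot: round tin of brass wool, 63 mm across, 48 mm high, behind the rack. Loose bystander. Origin: centre of its underside.
Not all that is in view belongs to the job. Leave any green or pink look-alike of the pipe_long alone.

How it is judged (in metres and radians):
At the end, for the whole second after the job is handed in: The longer offcut rests in the pocket: centre 94 to 103 mm uphill of the gutter's origin and 12 to 19.5 mm above the lane floor's plane (17 when seated), square across the lane within 0.12 rad, at rest (under 10 mm/s); the shorter offcut within 15 mm of its start (x of pipe_long in the frame of trough between 0.094 and 0.103 m and z of pipe_long in the frame of trough between 0.012 and 0.0195 m and angle between the y axis of pipe_long and the y axis of trough, either way round below 0.12 rad and linear speed of pipe_long below 0.01 m/s and distance of pipe_short from where it was at the start of the episode below 0.015 m); the robot touches nothing.
It fails at once if the longer offcut is lifted (its centre more than 26 mm above the lane floor; 21 mm when it lies on it) (z of pipe_long in the frame of trough above 0.026 m).
It fails at once if the shorter offcut is moved more than 15 mm (distance of pipe_short from where it was at the start of the episode above 0.015 m).
It fails at once if a bystander is moved more than 20 mm (distance of any of wick_reel, small_driver, flux_pot, cutters, tape, wool_pot from where it was at the start of the episode above 0.02 m).
It also fails if it takes over 40 s, if anything falls off the work surface, if the arm or the gripper's body presses on something with over 40 N, if the wrist force passes 120 N, or if a joint passes its speed limit or range.

## Working session

There is one attempt and no reset: what is moved stays moved. The work goes in short steps, Python scripts to look and compute and a tool call to move; the robot and the scene stay as the last step left them, time stands still between calls to the robot, and variables do not carry over. Pictures are saved under pics/ and viewed, about 8 in all and at most 12, crops included, and the job is handed in when it is done.

Besides the shell and the picture viewer there is one more tool, called after "Call:" by a JSON object that holds its "method" and its "body", one argument or row to a line. drive_tool: Moves the arm, as the interface text tells. Its arguments: {"type":"object","properties":{"deltas":{"type":"array"},"squeeze":{"type":"number"}},"required":["deltas"]}

```bash
mkdir -p pics; cat > h.py <<'E'
import numpy as np, cv2
from bench import env, vision
from scipy.spatial.transform import Rotation as R
def snap(n):
    c=vision.camera(n); np.savez(f'{n}.npz',**{k:np.asarray(v) for k,v in c.items()}); return c
def cloud(c,T=None):
    T=c['T'] if T is None else T
    d=c['depth']; K=c['camera_matrix']; v,u=np.indices(d.shape)
    p=np.stack([(u-K[0,2])/K[0,0]*d,(v-K[1,2])/K[1,1]*d,d],-1)
    w=p@T[:3,:3].T+T[:3,3]; w[d==0]=np.nan; return w
E
python3 - <<'E'
from h import *
s=env.get_state(); print(s, env.hold_point_z)
for n in('top','scene'):
    c=snap(n); cv2.imwrite(f'pics/{n}1.png',c['frame'][:,:,::-1]); print(n,c['T'].round(3).tolist(),c['camera_matrix'].tolist())
E
```

```text
{'time_s': 0.0, 'joint_pos': array([ 1.14691916e+00,  2.21223683e-01,  1.52760353e+00, -7.49643808e-06,
        1.39469063e+00, -1.26124265e-01]), 'qvel': array([-0.00018881,  0.00023033,  0.00190927, -0.00127402, -0.00090371,
       -0.00019838]), 'tau': array([-3.37131196e-04, -4.94612575e+01, -3.87366593e+01,  6.96196128e-02,
        5.73663600e-02, -1.96520677e-04]), 'ee_pos': array([183.1237269 , 596.92778838, 221.4427807 ]), 'ee_rot': array([-2.57838664e-04,  1.48326385e-01,  9.88937995e-01, -9.27424751e-04]), 'wrist_force': array([-0.37778806,  0.06248642, -0.02675543]), 'torque': array([ 0.06164025, -0.04691174, -0.03218833]), 'opening': 87.05968542136804} 18.700000000000003
top [[0.024, -0.997, 0.072, 483.492], [-0.999, -0.023, 0.023, -13.481], [-0.021, -0.073, -0.997, 1455.622], [0.0, 0.0, 0.0, 1.0]] [[430.425194231922, 0.0, 312.1134877674991], [0.0, 430.425194231922, 205.91572526431725], [0.0, 0.0, 1.0]]
scene [[0.647, -0.546, 0.532, -38.618], [-0.762, -0.448, 0.468, -532.073], [-0.017, -0.708, -0.706, 885.928], [0.0, 0.0, 0.0, 1.0]] [[436.68558285207763, 0.0, 321.67895907122943], [0.0, 436.68558285207763, 206.86982067950296], [0.0, 0.0, 1.0]]
```

View pics/top1.png

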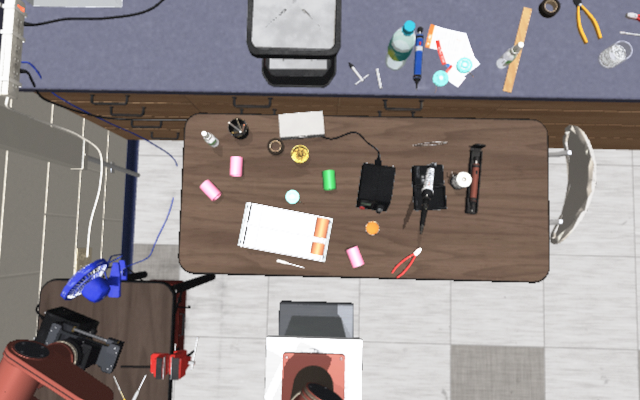

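View pics/scene1.png

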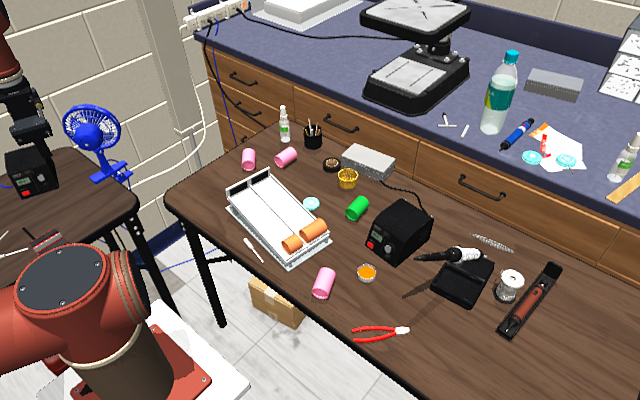

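The top view shows the gutter at about (285,232), its high end to the left (world +y). The copper pipes are at about (320,228) and (318,250). Next I'll measure the gutter and pipes from the depth.

```bash
cat > m.py <<'E'
from h import *
for n in('top','scene'):
    c=np.load(n+'.npz'); w=cloud(c); f=c['frame']; hsv=cv2.cvtColor(f,cv2.COLOR_RGB2HSV)
    m=cv2.inRange(hsv,(8,110,120),(18,255,255))
    roi=(w[...,2]>50)&(w[...,2]<120)&(w[...,0]>250)&(w[...,0]<600)&(abs(w[...,1])<300)
    k,l,st,ce=cv2.connectedComponentsWithStats((m*(roi)).astype(np.uint8))
    for i in range(1,k):
        if st[i,4]>40:
            p=w[l==i]; print(n,st[i],'min',np.percentile(p,3,0).round(),'max',np.percentile(p,97,0).round(),'mean',p.mean(0).round(1))
            top=p[p[:,2]>np.percentile(p[:,2],80)]; print('  top',top.mean(0).round(1))
    # white gutter
    g=cv2.inRange(hsv,(0,0,150),(180,60,255))>0
    g&=(w[...,2]>8)&(w[...,2]<110)&(w[...,0]>330)&(w[...,0]<560)&(w[...,1]>-80)&(w[...,1]<280)
    k,l,st,ce=cv2.connectedComponentsWithStats(g.astype(np.uint8)); i=1+st[1:,4].argmax()
    p=w[l==i]; r=cv2.minAreaRect(p[:,:2].astype(np.float32)); print(n,'gutter',st[i],r,cv2.boxPoints(r).round().tolist())
    # plane fit of the floor (robust)
    q=p
    for _ in range(12):
        A=np.c_[q[:,:2],np.ones(len(q))]; co=np.linalg.lstsq(A,q[:,2],rcond=None)[0]
        e=p[:,2]-np.c_[p[:,:2],np.ones(len(p))]@co; q=p[abs(e)<max(3,np.median(abs(e))*1.5)]
    print(' plane',co,len(q),len(p),'heading up',np.arctan2(co[1],co[0]),'slope',np.arctan(np.hypot(co[0],co[1])))
E
python3 m.py; python3 -c "
import cv2
a=cv2.imread('pics/top1.png')[190:275,225:350];b=cv2.imread('pics/scene1.png')[160:275,215:345]
cv2.imwrite('pics/crop1.png',cv2.resize(b,None,fx=5,fy=5,interpolation=cv2.INTER_CUBIC))"
```

```text
top [314 218   7  18  60] min [491.  -6.  54.] max [543.  10.  72.] mean [517.5   1.4  64.1]
  top [516.7  -2.1  71.1]
top [323 220   6  18  51] min [486. -33.  58.] max [540. -19.  73.] mean [512.4 -25.9  65.1]
  top [517.  -24.5  71.1]
top gutter [ 240  212   93   50 2989] ((498.9788818359375, 108.70114135742188), (296.87872314453125, 147.2164306640625), 81.42503356933594) [[404.0, -27.0], [550.0, -49.0], [594.0, 245.0], [448.0, 266.0]]
 plane [1.97655601e-02 1.30681669e-01 2.15293650e+01] 1989 2989 heading up 1.420684426810379 slope 0.13140636415936566
scene [300 218  27  22 222] min [480. -38.  51.] max [540.  -5.  72.] mean [510.4 -25.2  62.6]
  top [515.4 -12.4  70.4]
scene [284 233  19  19 136] min [425. -26.  52.] max [460.   5.  72.] mean [441.8 -14.7  62.3]
  top [443.3  -0.7  70.6]
scene gutter [ 225  171  105   94 3577] ((496.12567138671875, 108.99760437011719), (285.8223876953125, 145.28533935546875), 80.90870666503906) [[402.0, -21.0], [545.0, -44.0], [590.0, 239.0], [447.0, 262.0]]
 plane [ 0.02074089  0.12829644 20.5968935 ] 2410 3577 heading up 1.4105192568686356 slope 0.12923778705512337
```

View pics/crop1.png

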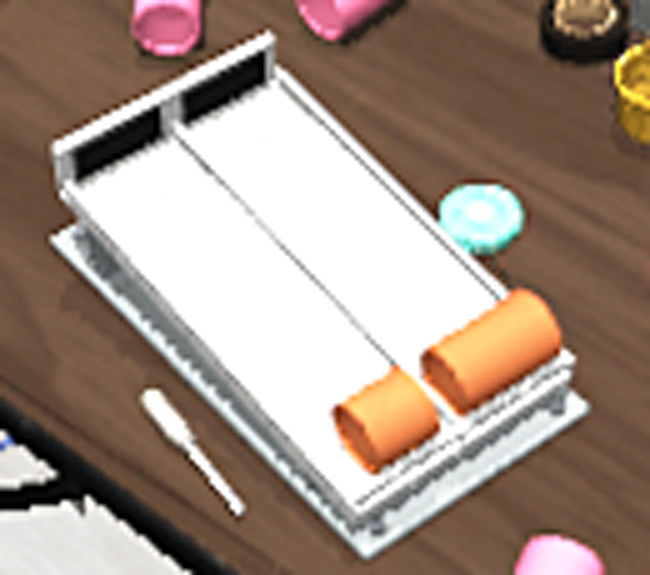

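The crop shows the longer pipe in the far lane (world x about 516, y about -9) and the shorter one in the near lane, with uphill heading to about 81° in world. I'll go above a point behind the long pipe, with the tool square to the lane floor.

```bash
cat >> h.py <<'E'
import os,json
P=dict(o=[498,109,45],h=1.416)
if os.path.exists('p.json'): P=json.load(open('p.json'))
def frame():
    h=P['h']; Rm=(R.from_euler('z',h)*R.from_euler('y',-0.14)).as_matrix(); return Rm,np.array(P['o'],float)
def tool(s=None):
    s=s or env.get_state(); q=s['ee_rot']; return R.from_quat([*q[1:],q[0]]).as_matrix(),s['ee_pos']
def go(t):
    Rm,o=frame(); Rt=Rm@np.diag([1,-1,-1]); pt=o+Rm@np.array(t,float)
    R0,p0=tool(); print('turn deg',np.degrees(R.from_matrix(R0.T@Rt).as_rotvec()).round(1),'shift',(R0.T@(pt-p0)).round(1),'world',pt.round(),'tcp in trough',(Rm.T@(p0-o)).round(1))
E
python3 -c "
from h import *
go([-165,-35.5,110])
w=cloud(np.load('top.npz')); b=w[260:310,55:130].reshape(-1,3); print(np.nanmin(b,0),np.nanmax(b,0)); print(np.nanmax(w[110:280,185:330,2]))"
```

```text
turn deg [-5.8  6.7 81.7] shift [-504.8 -545.8   91.5] world [506. -73. 131.] tcp in trough [454.  386.3 114.3]
[ 221.567499    621.8447071  -727.48160151] [400.11227554 969.22588807 236.99174873]
139.72852952794324
```

Call:
{"method": "drive_tool", "body": {
  "deltas": [
    [0,0,0,-33,-36,0,87],
    [0,0,0,-66,-72,0,87],
    [0,0,0,-100,-108,0,60],
    [0,0,8,-133,-144,0,40],
    [0,0,16,-167,-180,0,30],
    [0,0,24,-200,-217,0,30],
    [0,0,32,-233,-253,0,30],
    [0,0,40,-267,-289,0,30],
    [0,0,48,-300,-325,0,30],
    [0,0,56,-333,-361,0,30]
  ]
}}

```text
time_s: 1.1
ee_pos: [395.8, 152.3, 222.0]
ee_rot: [0.0, 0.598, 0.802, -0.001]
wrist_force: [1.7, 0.9, 1.3]
opening: 33.6
```

```bash
python3 -c "
from h import *
go([-165,-35.5,110])"
```

```text
turn deg [-1.8  8.  25.4] shift [-247.2   40.8   91.4] world [506. -73. 131.] tcp in trough [ 51.4 107.6 171.5]
```

Call:
{"method": "drive_tool", "body": {
  "deltas": [
    [0,0,4,-41,7,0,30],
    [0,2,8,-82,14,0,30],
    [0,4,12,-123,20,20,30],
    [-1,6,16,-165,27,50,30],
    [-2,8,20,-206,34,70,30],
    [-2,8,25,-247,41,91,30],
    [-2,8,25.4,-247,41,91,30],
    [-2,8,25.4,-247,41,91,30],
    [-2,8,25.4,-247,41,91,30],
    [-2,8,25.4,-247,41,91,30]
  ]
}}

```text
time_s: 2.1
ee_pos: [505.9, -71.7, 132.3]
ee_rot: [-0.044, 0.757, 0.65, 0.055]
wrist_force: [-0.8, 0.0, 1.1]
opening: 29.8
```

```bash
python3 - <<'E'
from h import *
go([-165,-35.5,110])
s=env.get_state(); c=snap('wrist'); cv2.imwrite('pics/wrist1.png',c['frame'][:,:,::-1])
R0,p0=tool(s); T=np.eye(4); T[:3,:3]=R0; T[:3,3]=p0; np.save('Tw.npy',T@c['T_tool_cam'])
print(s['opening'],s['joint_pos'])
w=cloud(c,T@c['T_tool_cam']); Rm,o=frame(); g=(w-o)@Rm
hsv=cv2.cvtColor(c['frame'],cv2.COLOR_RGB2HSV); m=cv2.inRange(hsv,(8,110,100),(18,255,255))
k,l,st,ce=cv2.connectedComponentsWithStats(m)
for i in range(1,k):
    if st[i,4]>200:
        p=g[l==i]; p=p[~np.isnan(p[:,0])]; print(st[i],np.percentile(p,2,0).round(1),np.percentile(p,98,0).round(1))
E
```

```text
turn deg [ 0.2 -0.1  0.2] shift [-1.6 -0.2  1.2] world [506. -73. 131.] tcp in trough [-163.4  -35.7  111.2]
29.753956587413178 [-0.38952682  0.03734925  1.91153902  0.14687876  1.22509688 -0.28992841]
[ 191  113   67   56 3358] [-135.    14.3    1.8] [-99.3  50.6  41.9]
[ 275  114   92   55 4772] [-134.8  -65.2   27.3] [-99.7  -6.3  41.9]
```

View pics/wrist1.png

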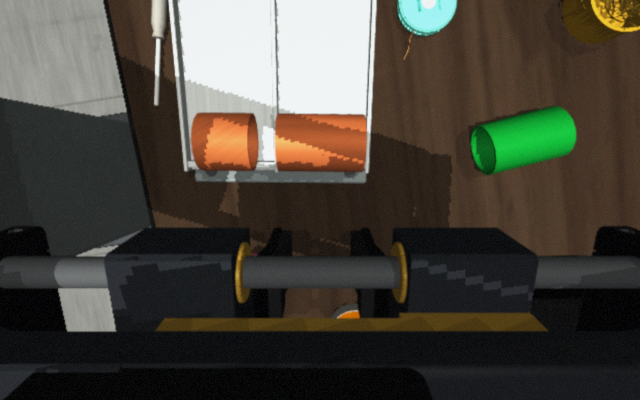

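The wrist view shows the long pipe at cols 275-367, rows 114-170, and the short one at cols 191-257. In the gutter frame the long pipe spans x -136..-95 and y -65..-6, with its top at z = 42, as expected. Next is the descent behind it.

Call:
{"method": "drive_tool", "body": {
  "deltas": [
    [0,0,0,0,0,15,30],
    [0,0,0,0,0,30,30],
    [0,0,0,0,0,45,30],
    [0,0,0,0,0,60,30],
    [0,0,0,0,0,72,30],
    [0,0,0,0,0,82,30],
    [0,0,0,0,0,90,30],
    [0,0,0,0,0,95,30],
    [0,0,0,0,0,97,30],
    [0,0,0,0,0,97,30]
  ]
}}

```text
time_s: 3.15
ee_pos: [508.6, -58.4, 36.3]
ee_rot: [-0.044, 0.757, 0.65, 0.055]
wrist_force: [-0.2, 0.0, -0.2]
opening: 29.8
```

```bash
python3 -c "
from h import *
go([-163,-35.5,14])"
```

```text
turn deg [ 0.3 -0.   0.2] shift [ 0.4 -0.8  0.3] world [508. -58.  36.] tcp in trough [-163.4  -36.3   14.3]
```

Call:
{"method": "drive_tool", "body": {
  "deltas": [
    [0,0,0,4,0,0,30],
    [0,0,0,8,0,0,30],
    [0,0,0,12,0,0,30],
    [0,0,0,16,0,0,30],
    [0,0,0,20,0,0,30],
    [0,0,0,25,0,0,30],
    [0,0,0,30,0,0,30],
    [0,0,0,35,0,0,30],
    [0,0,0,40,0,0,30],
    [0,0,0,45,0,0,30]
  ]
}}

```text
time_s: 4.15
ee_pos: [515.4, -13.9, 42.7]
ee_rot: [-0.044, 0.757, 0.65, 0.055]
wrist_force: [-0.5, -0.7, -0.4]
opening: 29.8
```

```bash
cat > look.py <<'E'
from h import *
import sys
go([0,-35.5,14]); Rm,o=frame(); s=env.get_state(); print(s['wrist_force'],s['opening'])
c=snap('scene')
if len(sys.argv)>1: cv2.imwrite(sys.argv[1],cv2.resize(c['frame'][140:290,195:365,::-1],None,fx=4,fy=4))
hsv=cv2.cvtColor(c['frame'],cv2.COLOR_RGB2HSV); m=cv2.inRange(hsv,(5,110,80),(18,255,255))
g=(cloud(c)-o)@Rm
m[~((g[...,2]>-5)&(g[...,2]<50)&(abs(g[...,0])<140)&(abs(g[...,1])<75))]=0
k,l,st,ce=cv2.connectedComponentsWithStats(m)
for i in range(1,k):
    if st[i,4]>20:
        p=g[l==i]; print(st[i],np.percentile(p,2,0).round(1),np.percentile(p,98,0).round(1))
E
python3 look.py pics/s2.png
```

```text
turn deg [ 0.3 -0.1  0.2] shift [117.9  -0.2   0.4] world [533. 102.  59.] tcp in trough [-117.9  -36.1   14.3]
[-0.54495117 -0.73837562 -0.35522019] 29.791020755160154
[281 237  22  18 237] [-137.8   16.9    0.2] [-98.8  54.4  44.1]
```

View pics/s2.png

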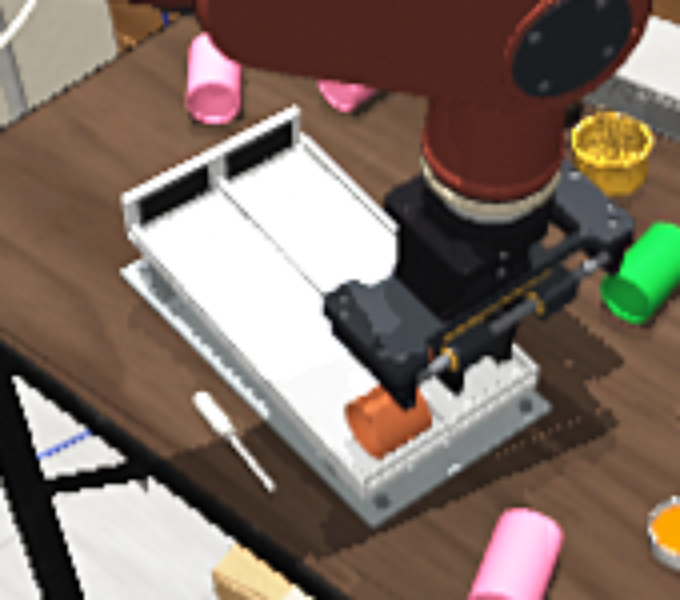

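The short pipe is still in place at the low end (crop (388,420)). The long one is hidden behind the gripper, and the reaction of about 0.7 N fits contact, so I'll keep pushing and check with the wrist camera.

Call:
{"method": "drive_tool", "body": {
  "deltas": [
    [0,0,0,7,0,0,30],
    [0,0,0,15,0,0,30],
    [0,0,0,23,0,0,30],
    [0,0,0,31,0,0,30],
    [0,0,0,39,0,0,30],
    [0,0,0,47,0,0,30],
    [0,0,0,55,0,0,30],
    [0,0,0,63,0,0,30],
    [0,0,0,71,0,0,30],
    [0,0,0,78,0,0,30]
  ]
}}

```text
time_s: 5.2
ee_pos: [527.2, 63.8, 53.9]
ee_rot: [-0.044, 0.757, 0.65, 0.055]
wrist_force: [-0.5, -0.8, 0.8]
opening: 29.8
```

```bash
cat > wl.py <<'E'
from h import *
import sys
go([68,-35.5,14]); Rm,o=frame(); s=env.get_state(); print(s['wrist_force'])
c=snap('wrist'); R0,p0=tool(s); T=np.eye(4); T[:3,:3]=R0; T[:3,3]=p0
if len(sys.argv)>1: cv2.imwrite(sys.argv[1],c['frame'][:,:,::-1])
hsv=cv2.cvtColor(c['frame'],cv2.COLOR_RGB2HSV); m=cv2.inRange(hsv,(5,110,50),(18,255,255))
g=(cloud(c,T@c['T_tool_cam'])-o)@Rm
m[~((g[...,2]>3)&(g[...,2]<50)&(abs(g[...,0])<140)&(abs(g[...,1])<75))]=0
k,l,st,ce=cv2.connectedComponentsWithStats(m)
for i in range(1,k):
    if st[i,4]>200:
        p=g[l==i]; t=p[p[:,2]>np.percentile(p[:,2],97)-1.5]; f=np.polyfit(t[:,1],t[:,0],1)
        print(st[i],np.percentile(p,2,0).round(1),np.percentile(p,98,0).round(1),'crown',t.mean(0).round(1),'skew',f[0].round(3))
        cs=[]
        for y in np.arange(np.percentile(p[:,1],10),np.percentile(p[:,1],90),8):
            q=p[abs(p[:,1]-y)<4]; A=np.c_[2*q[:,0],2*q[:,2],np.ones(len(q))]
            b=q[:,0]**2+q[:,2]**2; x=np.linalg.lstsq(A,b,rcond=None)[0]; cs.append([y,x[0],x[1],np.sqrt(x[2]+x[0]**2+x[1]**2)])
        print(np.array(cs).round(1).tolist())
E
python3 wl.py pics/w2.png
```

```text
turn deg [ 0.3 -0.1  0.2] shift [1.066e+02 1.000e-01 5.000e-01] world [543. 168.  68.] tcp in trough [-38.6 -35.8  14.4]
[-0.53750868 -0.81562995  0.79712619]
[  244   146   152    90 12938] [-24.8 -64.7  25.6] [12.4 -5.5 41.9] crown [ -6.9 -35.2  41. ] skew 0.001
[[-59.8, -7.3, 20.9, 20.3], [-51.8, -7.4, 20.8, 20.4], [-43.8, -7.4, 20.9, 20.3], [-35.8, -7.4, 20.9, 20.3], [-27.8, -7.4, 21.0, 20.3], [-19.8, -7.5, 20.7, 20.4], [-11.8, -7.5, 20.9, 20.3]]
```

View pics/w2.png

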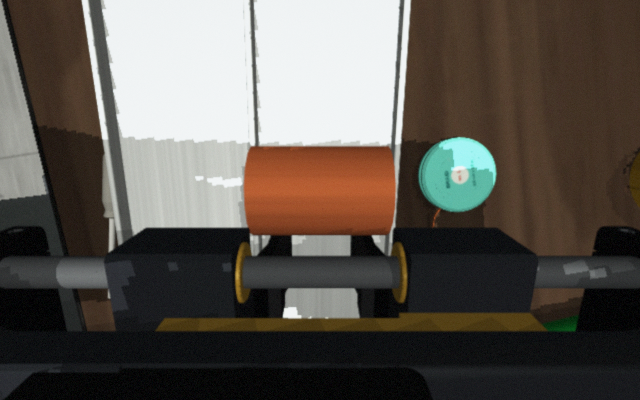

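The pipe (cols 245-397, rows 146-235) sits square on both fingers and centred in its lane, 31 mm ahead of the TCP. I'll carry on pushing.

Call:
{"method": "drive_tool", "body": {
  "deltas": [
    [0,0,0,7,0,0,30],
    [0,0,0,15,0,0,30],
    [0,0,0,23,0,0,30],
    [0,0,0,31,0,0,30],
    [0,0,0,39,0,0,30],
    [0,0,0,47,0,0,30],
    [0,0,0,55,0,0,30],
    [0,0,0,63,0,0,30],
    [0,0,0,70,0,0,30],
    [0,0,0,76,0,0,30]
  ]
}}

```text
time_s: 6.25
ee_pos: [538.7, 139.6, 65.0]
ee_rot: [-0.044, 0.756, 0.65, 0.056]
wrist_force: [0.5, -1.9, 1.6]
opening: 30.2
```

```bash
python3 wl.py
```

```text
turn deg [ 0.3 -0.1  0.2] shift [29.1  0.1  0.7] world [543. 168.  68.] tcp in trough [ 38.9 -35.5  14.7]
[ 0.50327849 -1.89214647  1.6427276 ]
[  245   146   151    89 12904] [ 53.2 -64.9  25.6] [89.9 -5.6 41.9] crown [ 70.4 -35.5  41. ] skew -0.004
[[-59.9, 70.2, 21.0, 20.3], [-51.9, 70.1, 20.9, 20.3], [-43.9, 70.1, 21.0, 20.3], [-35.9, 70.0, 20.9, 20.3], [-27.9, 70.0, 21.0, 20.3], [-19.9, 70.0, 20.9, 20.3], [-11.9, 69.9, 20.8, 20.4]]
```

Call:
{"method": "drive_tool", "body": {
  "deltas": [
    [0,0,0,3,0,0,30],
    [0,0,0,6,0,0,30],
    [0,0,0,9,0,0,30],
    [0,0,0,12,0,0,30],
    [0,0,0,15,0,0,30],
    [0,0,0,18,0,0,30],
    [0,0,0,21,0,0,30],
    [0,0,0,24,0,0,30],
    [0,0,0,26,0,0,30],
    [0,0,0,26,0,0,30]
  ]
}}

```text
time_s: 7.3
ee_pos: [542.4, 164.9, 68.6]
ee_rot: [-0.044, 0.756, 0.65, 0.055]
wrist_force: [-1.3, -4.4, 1.3]
opening: 30.1
```

```bash
python3 wl.py
```

```text
turn deg [ 0.2 -0.   0.3] shift [3.2 0.2 0.7] world [543. 168.  68.] tcp in trough [ 64.8 -35.3  14.7]
[-1.2839036  -4.42034154  1.33751757]
[  248   145   147    88 12250] [ 78.2 -65.   21.6] [115.6  -5.8  37.8] crown [ 96.2 -35.3  37. ] skew -0.003
[[-60.1, 95.8, 16.8, 20.4], [-52.1, 95.7, 16.4, 20.7], [-44.1, 95.8, 16.8, 20.4], [-36.1, 95.8, 16.7, 20.5], [-28.1, 95.8, 16.9, 20.3], [-20.1, 95.7, 16.6, 20.6], [-12.1, 95.8, 16.7, 20.5]]
```

The pipe has dropped in (z about 16.8). I'll back the fingers off slowly, then lift.

Call:
{"method": "drive_tool", "body": {
  "deltas": [
    [0,0,0,-2,0,0,30],
    [0,0,0,-4,0,0,30],
    [0,0,0,-6,0,0,30],
    [0,0,0,-9,0,0,30],
    [0,0,0,-13,0,0,30],
    [0,0,0,-18,0,0,30],
    [0,0,0,-24,0,0,30],
    [0,0,0,-30,0,0,30],
    [0,0,0,-30,0,0,30],
    [0,0,0,-30,0,0,30]
  ]
}}

```text
time_s: 8.35
ee_pos: [538.0, 135.3, 64.4]
ee_rot: [-0.044, 0.757, 0.65, 0.055]
wrist_force: [-0.5, 0.5, 0.5]
opening: 30.1
```

```bash
python3 wl.py pics/w3.png
```

```text
turn deg [ 0.2 -0.1  0.2] shift [33.4  0.2  0.7] world [543. 168.  68.] tcp in trough [ 34.6 -35.4  14.7]
[-0.51637159  0.45761779  0.54949352]
[  244    81   155    93 13760] [ 75.2 -65.   23.1] [112.8  -5.9  37.8] crown [ 93.9 -35.4  37. ] skew 0.002
[[-60.1, 93.6, 16.9, 20.3], [-52.1, 93.6, 16.8, 20.4], [-44.1, 93.6, 16.9, 20.3], [-36.1, 93.6, 16.9, 20.3], [-28.1, 93.6, 16.9, 20.3], [-20.1, 93.6, 16.8, 20.4], [-12.1, 93.7, 16.8, 20.4]]
```

View pics/w3.png

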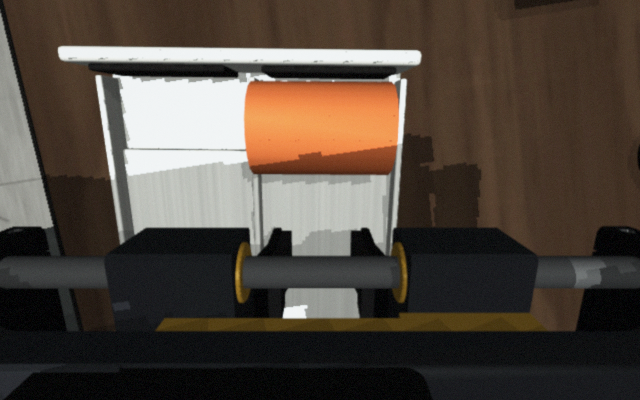

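The pipe sits in the pocket near the stop (cols 245-398, rows 81-173), square and not held. I read x = 93.6, though the geometry implies about 97, so I suspect an error in my frame origin. I'll check against the stop and the pocket edge while I retreat.

```bash
python3 - <<'E'
from h import *
c=np.load('wrist.npz'); s=env.get_state(); R0,p0=tool(s); T=np.eye(4); T[:3,:3]=R0; T[:3,3]=p0
Rm,o=frame(); g=(cloud(c,T@c['T_tool_cam'])-o)@Rm
for col in (150,190,225):
    q=g[40:200,col]; print(col,[(r+40,*q[r].round(1)) for r in (*range(5,42,2),*range(100,120,2))])
E
```

```text
150 [(45, np.float64(142.9), np.float64(77.1), np.float64(-66.5)), (47, np.float64(125.7), np.float64(32.0), np.float64(31.4)), (49, np.float64(125.1), np.float64(32.3), np.float64(31.0)), (51, np.float64(124.3), np.float64(32.1), np.float64(31.5)), (53, np.float64(123.5), np.float64(32.0), np.float64(32.1)), (55, np.float64(122.8), np.float64(32.4), np.float64(31.4)), (57, np.float64(122.1), np.float64(32.5), np.float64(31.3)), (59, np.float64(121.4), np.float64(32.7), np.float64(31.2)), (61, np.float64(120.6), np.float64(32.6), np.float64(31.5)), (63, np.float64(120.4), np.float64(34.9), np.float64(26.8)), (65, np.float64(119.6), np.float64(34.6), np.float64(27.6)), (67, np.float64(118.7), np.float64(34.4), np.float64(28.4)), (69, np.float64(118.1), np.float64(35.0), np.float64(27.1)), (71, np.float64(117.5), np.float64(36.3), np.float64(24.7)), (73, np.float64(117.4), np.float64(39.7), np.float64(17.5)), (75, np.float64(117.4), np.float64(44.1), np.float64(8.4)), (77, np.float64(117.6), np.float64(49.9), np.float64(-3.7)), (79, np.float64(116.7), np.float64(50.6), np.float64(-4.9)
[... 3504 characters left out ...]
oat64(12.6), np.float64(-3.7)), (81, np.float64(115.9), np.float64(12.7), np.float64(-4.0)), (140, np.float64(86.5), np.float64(14.8), np.float64(-4.6)), (142, np.float64(85.4), np.float64(15.0), np.float64(-5.0)), (144, np.float64(84.5), np.float64(14.6), np.float64(-3.3)), (146, np.float64(83.3), np.float64(15.1), np.float64(-5.0)), (148, np.float64(82.3), np.float64(15.2), np.float64(-4.8)), (150, np.float64(81.6), np.float64(14.2), np.float64(-1.2)), (152, np.float64(80.8), np.float64(14.0), np.float64(0.0)), (154, np.float64(79.7), np.float64(14.1), np.float64(-0.2)), (156, np.float64(78.6), np.float64(14.2), np.float64(-0.5)), (158, np.float64(77.7), np.float64(14.1), np.float64(0.2))]
```

Call:
{"method": "drive_tool", "body": {
  "deltas": [
    [0,0,0,0,0,-10,30],
    [0,0,0,0,0,-25,30],
    [0,0,0,0,0,-40,30],
    [0,0,0,-10,0,-60,30],
    [0,0,0,-20,0,-80,30],
    [0,0,0,-30,0,-100,30],
    [0,0,0,-40,0,-110,30],
    [0,0,0,-50,0,-120,30],
    [0,0,0,-50,0,-120,30],
    [0,0,0,-50,0,-120,30]
  ]
}}

```text
time_s: 9.4
ee_pos: [527.3, 69.8, 175.9]
ee_rot: [-0.044, 0.757, 0.65, 0.055]
wrist_force: [-0.2, 0.3, -0.5]
opening: 30.2
```

```bash
python3 wl.py; python3 look.py pics/s4.png
```

```text
turn deg [ 0.2 -0.1  0.2] shift [ 83.4   0.3 120.5] world [543. 168.  68.] tcp in trough [-15.6 -35.  134.4]
[-0.16493381  0.26491181 -0.45823829]
[ 278   23   87   60 5019] [ 73.6 -64.8  21. ] [111.7  -5.9  38. ] crown [ 93.6 -35.2  37.1] skew 0.003
[[-59.9, 93.5, 16.8, 20.4], [-51.9, 93.5, 16.9, 20.3], [-43.9, 93.6, 16.9, 20.3], [-35.9, 93.6, 16.9, 20.3], [-27.9, 93.5, 16.7, 20.4], [-19.9, 93.5, 16.9, 20.3], [-11.9, 93.6, 16.9, 20.3]]
turn deg [ 0.2 -0.1  0.2] shift [ 15.2   0.5 119.9] world [533. 102.  59.] tcp in trough [-15.4 -34.7 133.9]
[-0.31795561 -0.6095857   0.61368981] 30.193222738419237
[251 175  26  18 212] [ 74.  -61.7  -1.6] [114.6  -1.6  37.4]
[281 233  22  22 287] [-137.7   17.8    1.5] [-99.1  54.3  43.5]
```

View pics/s4.png

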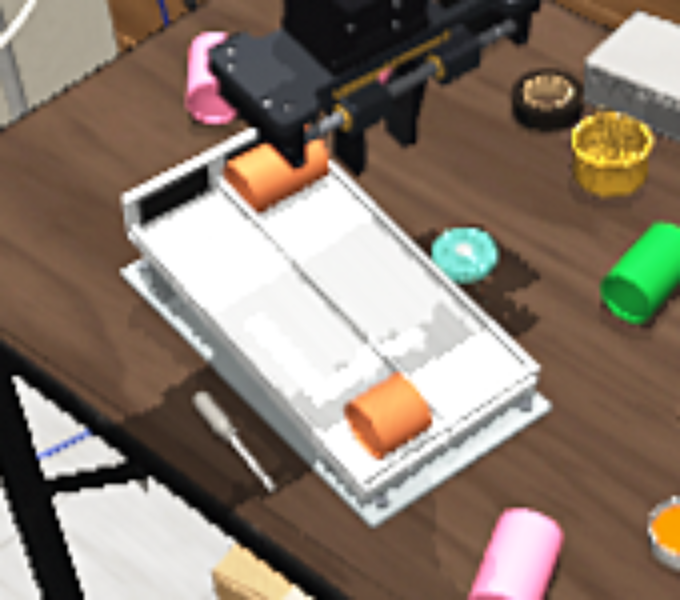

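In my frame the pocket edge reads 81.9 (true 85) and the pad face 117.4, so my origin is about 3 mm off. The pipe's true x is therefore about 96.7. The picture shows it seated at (280,175), the short one unmoved at (388,415), and the arm clear of everything.

```bash
python3 -c "
from h import *
print(env.job_done())"
```

```text
the job is handed in; nothing more can be done
None
```

I pushed the longer offcut up the far lane with both fingertips. It dropped into the pocket and stayed there after I backed off and lifted clear. The job was handed in at about 9.5 s of robot time; no verdict is reported.

- **Long offcut:** In the last checks its height was 16.9 mm and its skew about 0.003 rad. Its position was unchanged between two looks about 1 s apart.
- **Disagreement:** Its raw uphill position read 93.6 mm, just under the 94 mm limit. The pocket edge also read 82 mm instead of 85, so my frame origin was about 3 mm off. Corrected, the offcut is at about 96.7 mm, within limits and close to the nominal 98.
- **Everything else:** The short offcut measured the same before and after to within about 1 mm. The bystanders in view looked unmoved in the final picture, though I did not measure them. The arm was clear of everything, with wrist forces under 1 N.

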